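# Clear the mould aside and flip the test-tile box open

### The arm

A 6-joint arm with a two-finger parallel gripper is mounted at the origin on the work surface. World frame = base frame: x ahead of the robot, y to its left, z up, the work surface at z = 0. Lengths are in m, angles in rad, forces in N, time in s.
With the tool pointing down it reaches from about 0.35 to 0.775 m from the base axis. Payload 5.5 kg.
Tool frame: the origin (TCP) lies between the finger pads; the fingertips stand 19 mm ahead of it and the grasp point (between the pads) is the TCP; z points along the fingers, y is the line along which they close (so a half turn about z gives the same grasp; the last joint's range is limited). The gripper opens to 85 mm and grips with 20 to 120 N. Pads are 22 mm wide; open, the fingers measure 114 mm over their backs; the gripper's body (76 mm by 85 mm) begins 54 mm behind the grasp point. The pads swing forward as they close: fully open they stand 13 mm farther back than shut.
Start: joints at [-1.259, 0.313, 0.046, 1.304, 0, 1.431], TCP at [0.251, -0.517, 0.25] pointing down, gripper open.
Joint ranges: [-2.76, 2.76], [-0.86, 1.69], [-1.03, 1.26], [-2.2, 2.34], [-1.47, 1.5], [-3.14, 3.14]. Speed limits (rad/s): [2.57, 2.57, 3.14, 3.14, 3.14, 3.14].

### API

Orientations are given as a unit quaternion [w, x, y, z].
In Python, from workcell import env gives the robot as it stands.
- The arm moves only by the tool carry_out, never from a script. Its argument "increments" is a list that holds one entry, the list of rows, each a list of 6 numbers: the shift along the tool's x, y, z each as a share of 50 cm, from -1 to 1, then the turn, a rotation vector about the tool's x, y, z each as a share of 2 pi rad, from -1 to 1. In form: [[[x, y, z, ax, ay, az], ...]]. A call has 1 to 5 rows; each row is the pose to reach, as a shift and turn from the pose commanded when the call began, along the tool's axes at that moment, turning the shorter way round; what a row does not reach only later rows make up. A row lasts 1/8 s, in which the tool goes at most 62.5 mm and 10.7 degrees, less where a joint would pass 70% of its speed; a pose out of reach is approached as far as the arm can. A call with a number of a shift or a turn outside -1 to 1 is refused whole. A call with a gripper value outside its range is refused whole. "jaw" is the closure, from 0 (fully open) to 1 (shut), set as the call begins (left out, the last holds). The fingers move at their own pace and stop on an object; "squeeze" is the grip in N (left out, the last holds). Time passes only in rows, so rows that repeat a pose let the fingers close. It gives the time, the measured TCP pose, the force, the opening and the grip force at its end, in the units of the state.
- env.get_state(): the state, without advancing time (a new reading comes with each control period).
- env.read_camera(name): name is "scene" or "top" or "wrist"; returns a dict with "frame" (420x560x3 uint8, blue, green, red), "z_map" (420x560 float32, m along the optical axis (not along the pixel's ray), 0 where there is no reading), "intrinsics" (3x3 intrinsics, pixels), "R" (3x3) and "t" (3): a world point X has camera coordinates R X + t; the wrist camera has in their place "T_tool_cam" (4x4, takes a point from camera to tool coordinates, whose origin is the TCP and whose axes are the flange's). Camera axes: x right, y down, z forward; pixel columns grow to the right and rows downward; lengths in m; the calibration is good to about 2 mm. The wrist camera is an equidistant fisheye: a pixel r from the principal point sees the ray r / f radians off the axis. A picture is of the moment at which its call begins: read the wrist's pose just before it.
- env.hand_in(): hands the job in; it is judged then, once.
Trained networks look in the newest picture that a camera, given by its name, has taken for a name from the list of things; names that differ only in an ending like _2 or _b are one class to them, and where a whole thing is asked for, a point or a joint stands for the part that bears it (a point fixed in the world has none). Each returns a list of dicts, best first, with "score" (0 to 1); they miss things now and then, are a little off and sometimes report something else, mostly with a low value. They report only what shows in the picture. A call takes as long as a camera call. They do not tell look-alikes from the thing itself.
- env.find_in(camera, name): "position" ([x, y, z] in m, in world coordinates, good to about 4 mm: the middle of the surface that is visible of it).
The state is a dict: "clock": time; "joint_pos": joint angles; "qvel": joint speeds; "tau": joint torques, N m; "tcp_pos": TCP position; "orientation": TCP orientation; "wrist_force": force on the tool from outside, world axes, zero at the start; "ft_torque": the same for the moment, N m; "finger_gap": finger opening in m; "grip_force": force on a finger pad.
Only numpy, scipy, OpenCV 4.12 (cv2) and the standard library are available. Lean on these libraries where they do the work, as an engineer would, in place of code of your own. Each camera call takes 0.05 s, during which the arm holds its last target. There are 200 camera calls.

### The job

The plaster mould block stands in front of the box with the blue lid: with your fingertips push it along the table to either side until no part of it is in front of that box. Then put a fingertip under the blue lid's finger tab and gently flip the lid up and over past upright, so that it stays leaning back open by itself. Do not lift or tip the block, do not fling or force the lid, and leave the white-lidded box shut and everything else where it stands.

Things in the scene. Friction and masses are not known exactly. Their poses are not given: they have to be found in the camera images.
- blue_box: grey plastic box with the blue lid, bolted down: 120 mm deep (its x), 180 wide (its y), 90 high, walls 4. Origin: centre of its underside, on the table. Its x axis points from its front (facing the robot, more or less; the yaw varies) to its back, where the lid's hinge runs; z up. It and the white-lidded box may stand either way round. Coloured test tiles stand inside.
- blue_lid (a joint): angle of the blue lid about its hinge: 0 shut, about 1.57 upright, 1.95 (112 degrees) open against its stop. The lid weighs about 0.2 kg and swings freely with light damping: below about 1.5 it falls shut, past about 1.6 it falls open onto the stop and stays.
- blue_tab (a point): middle of the front edge, on the underside, of the blue lid's finger tab. The tab is 6 mm thick, 80 wide (along the box's y) and juts 35 mm forward of the box's front wall, 90 mm above the table when shut, free underneath; fingers leaning 20 to 45 degrees from vertical, tips towards the box, can lift it by this edge. Turns with the lid, 155 mm from the hinge line.
- blue_hinge (a point): middle of the blue lid's hinge line, which runs along the box's y at its back upper rim, 90 mm above the table. The lid is a flat plate, 6 mm thick, whose underside passes through this line.
- mould: loose white plaster mould block, 56 x 56 mm, 60 high, about 0.3 kg, with a dark pour hole in its top; stands on the table just in front of the blue-lidded box's tab, turned by up to 0.5 rad. Origin: centre of its underside; z up. Slides when pushed low down.
- white_box: the other box: the same size and make, bolted down, with a white lid; must stay shut. Origin and axes as for the blue-lidded box.
- white_lid (a joint): angle of the white lid: 0 shut; leave it so.
- pot: small jar, 42 mm across, 50 tall, red cap, standing between or near the two boxes; a loose bystander, leave it alone. Origin: centre of its underside
- cup: terracotta cup, 70 mm across, 70 tall, behind the boxes; a loose bystander, leave it alone. Origin: centre of its underside
- bowl: blue bowl, 120 mm across, 50 tall, far to the robot's left; a loose bystander, leave it alone. Origin: centre of its underside
- tape: roll of brown tape, 100 mm across, 45 tall, far to the right; a loose bystander, leave it alone. Origin: centre of its underside
- spatula: spatula lying far to the right; a loose bystander, leave it alone. Origin: on its handle-to-blade line, under its middle
- bust: small white plaster head on a square foot, 90 mm wide, 175 tall, to the right of the boxes; a loose bystander, leave it alone. Origin: centre of its underside
Mind the look-alikes: they are no part of the job. What is shaped like the blue_box but turquoise is not meant.

How it is judged:
On the way, in this order (a step that is already met when the one before it is completed fails the run):
1. the mould block has been pushed sideways clear of the front of the blue-lidded box ((y of mould in the frame of blue_box above 0.11 m or y of mould in the frame of blue_box below -0.11 m)), for 0.2 s.
2. the blue lid has been flipped past upright (value of joint blue_lid above 1.65 rad), for 0.2 s.
At the end, for the whole second after the job is handed in: The blue lid leans open by itself (joint above 1.75 rad); the mould block stands upright and still on the table with its centre more than 110 mm to one side of the blue-lidded box's middle line; the white lid is shut ((y of mould in the frame of blue_box above 0.11 m or y of mould in the frame of blue_box below -0.11 m) and value of joint blue_lid above 1.75 rad and angle between mould's own z axis and vertical below 0.1 rad and height (world z) of mould between -0.01 and 0.01 m and linear speed of mould below 0.02 m/s and value of joint white_lid below 0.05 rad); the robot touches nothing.
It fails at once if the mould block is lifted off the table, tipped, or squeezed or hit with over 30 N (contact force between the fingers and mould above 30 N or height (world z) of mould above 0.015 m or angle between mould's own z axis and vertical above 0.35 rad).
It fails at once if the blue lid is flung (over 4 rad/s in opening) (velocity of joint blue_lid above 4 rad/s).
It fails at once if the blue lid is forced or squeezed (over 35 N) (contact force between the fingers and blue_lid above 35 N).
It fails at once if the white lid is opened (value of joint white_lid above 0.2 rad).
It fails at once if a bystander is moved more than 30 mm (distance of any of pot, cup, bowl, tape, spatula, bust from where it was at the start of the episode above 0.03 m).
It also fails if it takes over 54 s, if anything falls off the work surface, if the arm or the gripper's body presses on something with over 40 N, if the wrist force passes 120 N, or if a joint passes its speed limit or range.

## Working session

There is one attempt and no reset: what is moved stays moved. The work goes in short steps, Python scripts to look and compute and a tool call to move; the robot and the scene stay as the last step left them, time stands still between calls to the robot, and variables do not carry over. Pictures are saved under pics/ and viewed, at most 10 in all, crops included, and the job is handed in when it is done.

Besides the shell and the picture viewer there is one more tool, called after "Emit:" as name([rows], argument=value, ...), one row to a line, values as JSON. carry_out: Moves the arm, as the interface text tells. Its arguments: {"type":"object","properties":{"increments":{"type":"array","items":{"type":"array","items":{"type":"array","items":{"type":"number","minimum":-1,"maximum":1}}}},"jaw":{"type":"number"},"squeeze":{"type":"number"}},"required":["increments"]}

```bash
ls; mkdir -p pics; cat > h.py <<'E'
from workcell import env
import numpy as np, cv2
from scipy.spatial.transform import Rotation as Ro
def q2R(q): return Ro.from_quat([q[1],q[2],q[3],q[0]]).as_matrix()
def cloud(c):
    z=c["z_map"];K=c["intrinsics"];v,u=np.mgrid[:z.shape[0],:z.shape[1]]
    P=np.stack([(u-K[0][2])/K[0][0]*z,(v-K[1][2])/K[1][1]*z,z],-1)
    return (P-np.array(c["t"]))@np.array(c["R"])
def st():
    s=env.get_state();print(s["clock"],np.round(s["tcp_pos"],4),np.round(s["orientation"],4),np.round(s["wrist_force"],1),s["finger_gap"],s["grip_force"]);return s
E
python3 - <<'E'
from h import *
st()
for n in ["top","scene"]:
    c=env.read_camera(n); cv2.imwrite(f"pics/{n}0.png",c["frame"]); np.savez(f"{n}0.npz",**{k:np.array(v) for k,v in c.items()})
    R=np.array(c["R"]);t=np.array(c["t"]);K=np.array(c["intrinsics"])
    for o in ["blue_box","blue_lid","blue_tab","blue_hinge","mould","white_box","pot","cup","bowl","bust","tape"]:
        for d in env.find_in(n,o)[:3]:
            p=np.array(d["position"]);q=K@(R@p+t);print(n,o,round(d["score"],2),np.round(p,3),np.round(q[:2]/q[2]))
E
```

```text
pics
0.0 [ 0.2509 -0.5169  0.2494] [-9.000e-04  9.746e-01  2.240e-01 -1.000e-04] [ 0.   0.6 -0.5] 0.08537156067919956 0.0
top blue_box 0.87 [0.299 0.553 0.097] [ 81. 280.]
top blue_box 0.77 [0.587 0.161 0.101] [218. 185.]
top blue_box 0.72 [ 0.344 -0.166  0.098] [328. 270.]
top blue_lid 0.95 [0.593 0.159 0.095] [219. 184.]
top blue_lid 0.92 [ 0.338 -0.168  0.098] [328. 272.]
top blue_lid 0.84 [0.299 0.563 0.093] [ 78. 280.]
top blue_tab 0.81 [ 0.345 -0.163  0.099] [326. 270.]
top blue_tab 0.73 [0.592 0.159 0.096] [219. 184.]
top blue_tab 0.63 [0.301 0.567 0.101] [ 75. 279.]
top blue_hinge 0.97 [ 0.347 -0.164  0.094] [327. 269.]
top blue_hinge 0.66 [0.591 0.164 0.098] [218. 184.]
top blue_hinge 0.55 [0.295 0.561 0.103] [ 77. 282.]
top mould 0.9 [0.472 0.13  0.059] [229. 225.]
top white_box 0.77 [ 0.582 -0.195  0.098] [338. 190.]
top white_box 0.64 [0.59  0.161 0.102] [218. 184.]
top pot 0.54 [0.612 0.004 0.052] [272. 182.]
top cup 0.71 [0.767 0.099 0.033] [243. 134.]
top bowl 0.92 [0.524 0.574 0.025] [ 91. 207.]
top bust 0.94 [ 0.61  -0.397  0.139] [410. 179.]
top bust 0.73 [0.594 0.1
[... 555 characters left out ...]
.74 [ 0.35  -0.173  0.1  ] [215. 195.]
scene blue_hinge 0.76 [0.298 0.558 0.096] [319. 127.]
scene blue_hinge 0.72 [0.595 0.148 0.096] [312. 185.]
scene blue_hinge 0.61 [ 0.352 -0.17   0.1  ] [216. 195.]
scene mould 0.59 [0.602 0.149 0.098] [313. 186.]
scene mould 0.58 [0.478 0.111 0.048] [285. 187.]
scene white_box 0.7 [ 0.606 -0.222  0.096] [250. 230.]
scene pot 0.6 [ 0.626 -0.005  0.037] [293. 217.]
scene pot 0.24 [ 0.643 -0.424  0.065] [216. 269.]
scene cup 0.87 [0.758 0.089 0.049] [333. 218.]
scene bowl 0.77 [0.514 0.583 0.04 ] [355. 150.]
scene bowl 0.67 [0.479 0.114 0.05 ] [285. 187.]
scene bust 0.57 [ 0.641 -0.424  0.066] [216. 269.]
scene tape 0.64 [ 0.499 -0.601  0.032] [151. 282.]
```

View pics/top0.png

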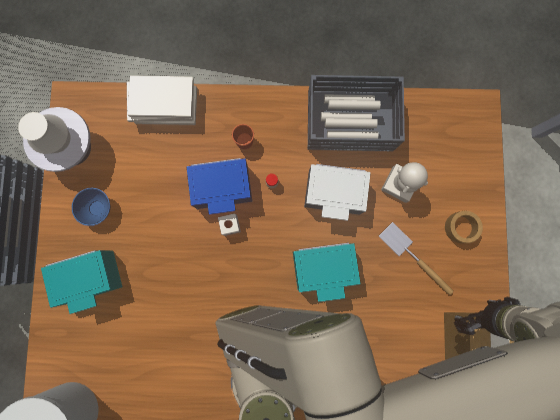

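```bash
python3 - <<'E'
from h import *
for n in ["top","scene"]:
    c=dict(np.load(f"{n}0.npz"));P=cloud(c);f=c["frame"].astype(int)
    m0=(P[...,2]>.085)&(P[...,2]<.11)
    for nm,(x,y) in dict(near=(.345,-.166),far=(.59,.16),left=(.3,.56),white=(.585,-.19)).items():
        m=m0&(np.hypot(P[...,0]-x,P[...,1]-y)<.13)
        r=cv2.minAreaRect(P[m][:,:2].astype(np.float32)*1000)
        print(n,nm,m.sum(),np.median(f[m],0),np.round(r[0]),np.round(r[1]),round(r[2],1),np.median(P[m][:,2]).round(4))
    m=(P[...,2]>.05)&(P[...,2]<.07)&(np.hypot(P[...,0]-.472,P[...,1]-.13)<.06)
    r=cv2.minAreaRect(P[m][:,:2].astype(np.float32)*1000);print("mould",m.sum(),r,np.median(P[m][:,2]))
c=dict(np.load("scene0.npz"));cv2.imwrite("pics/crop.png",cv2.resize(c["frame"][110:290,130:400],None,fx=2.9,fy=2.9,interpolation=cv2.INTER_CUBIC))
E
```

```text
top near 2935 [150. 152.  53.] [ 338. -167.] [158. 181.] 8.8 0.0964
top far 2714 [173.  93.  60.] [586. 162.] [158. 180.] 9.1 0.0968
top left 3002 [147. 148.  48.] [291. 566.] [158. 184.] 18.0 0.0966
top white 2744 [211. 215. 214.] [ 576. -196.] [180. 158.] 83.5 0.0965
mould 335 ((477.44940185546875, 133.39842224121094), (56.335838317871094, 55.735069274902344), 14.77111530303955) 0.0591865682137722
scene near 1002 [171. 169.  65.] [ 335. -168.] [166. 187.] 10.3 0.0992
scene far 919 [183.  91.  48.] [582. 162.] [163. 200.] 9.8 0.0996
scene left 546 [170. 168.  65.] [289. 564.] [164. 196.] 17.5 0.1003
scene white 1246 [235. 235. 234.] [ 573. -196.] [184. 163.] 82.5 0.099
mould 108 ((473.64447021484375, 132.01007080078125), (61.31430435180664, 67.38616943359375), 9.963401794433594) 0.061409828210521336
```

View pics/crop.png

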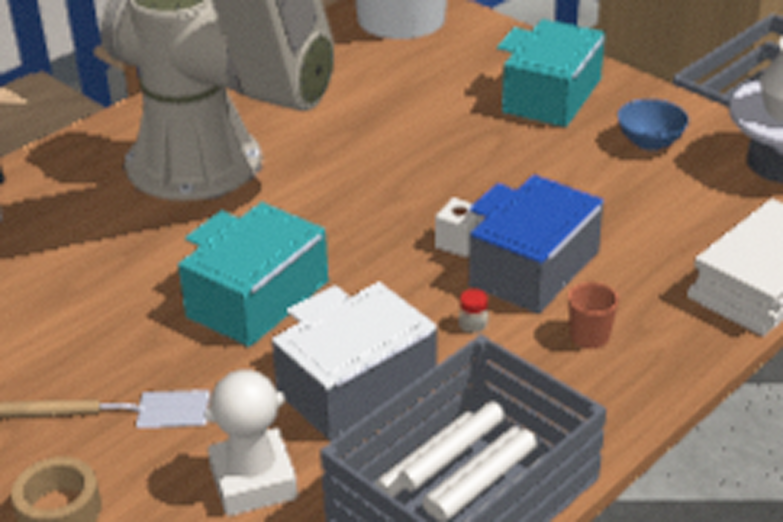

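The blue lid at top-camera pixel (219,184) is the real one. The look-alikes are the turquoise boxes at (328,270) and (78,280) and the white-lidded box at (338,190), and the mould is at (229,225). The crop confirms blue lid, with tab facing the robot and the mould right in front of it. The sizes fit too: 158 x 180 mm for lid and tab, top at z≈0.097.

Box yaw is about 0.16 rad. My plan is to push the mould to the left (+y) with shut fingers leaning about 40°, then lift the tab.

```bash
cat >> h.py <<'E'
YAW=np.radians(9.3); BC=np.array([.602,.165,0.])   # blue box centre
B=Ro.from_euler('z',YAW).as_matrix()
def box2w(p): return BC+B@np.array(p,float)
def w2box(p): return B.T@(np.array(p,float)-BC)
def Rt(t): 
    c,s=np.cos(np.radians(t)),np.sin(np.radians(t))
    return B@np.array([[c,0,s],[0,-1,0],[s,0,-c]])
def plan(pts):  # list of (tip in box frame, tilt deg), tip centre 19mm ahead of TCP
    s=st();R=q2R(s["orientation"]);p=np.array(s["tcp_pos"])
    print("tip box now",np.round(w2box(p+.019*R[:,2]),4),"joints",np.round(s["joint_pos"],2))
    for tip,t in pts:
        T=Rt(t);w=box2w(tip)-.019*T[:,2]
        print(tip,t,np.round(w,3),"->",np.round(np.r_[R.T@(w-p)/.5,Ro.from_matrix(R.T@T).as_rotvec()/(2*np.pi)],4).tolist())
E
python3 - <<'E'
from h import *
plan([((-.13,-.085,.22),40),((-.114,-.085,.12),40),((-.114,-.085,.02),40)])
E
```

```text
1.2 [ 0.2511 -0.5174  0.2503] [1.000e-04 9.746e-01 2.240e-01 0.000e+00] [ 0.7 -0.3  0.4] 0.08532674324250143 0.0
tip box now [-0.4566 -0.6167  0.2313] joints [-1.26  0.31  0.05  1.3   0.    1.43]
(-0.13, -0.085, 0.22) 40 [0.475 0.058 0.235] -> [0.9062, -0.8396, 0.0315, -0.0161, 0.1103, 0.0442]
(-0.114, -0.085, 0.12) 40 [0.491 0.061 0.135] -> [0.9368, -0.8305, 0.2315, -0.0161, 0.1103, 0.0442]
(-0.114, -0.085, 0.02) 40 [0.491 0.061 0.035] -> [0.9368, -0.8305, 0.4315, -0.0161, 0.1103, 0.0442]
```

Emit:
carry_out([
  [[0.1,-0.1,-0.05,0,0,0],[0.2,-0.2,-0.05,-0.002,0.014,0.006],[0.3,-0.28,-0.03,-0.004,0.028,0.012],[0.4,-0.37,-0.02,-0.006,0.042,0.018],[0.5,-0.46,0,-0.008,0.056,0.022]],
], jaw=1, squeeze=20)

```text
clock: 1.82
tcp_pos: [0.3641, -0.2295, 0.2548]
orientation: [-0.015, 0.972, 0.152, 0.178]
wrist_force: [0.6, 0.6, 0.0]
finger_gap: 0.0001
grip_force: 0.0
```

```bash
python3 - <<'E'
from h import *
plan([((-.13,-.085,.22),40),((-.114,-.085,.12),40)])
E
```

```text
1.825 [ 0.3641 -0.2295  0.2548] [-0.0145  0.9721  0.1524  0.1778] [0.6 0.6 0. ] 7.596003800891313e-05 0.0
tip box now [-0.2919 -0.3504  0.237 ] joints [-0.97 -0.12 -0.48  1.08  0.33  1.88]
(-0.13, -0.085, 0.22) 40 [0.475 0.058 0.235] -> [0.3515, -0.4823, 0.1613, -0.008, 0.0538, 0.022]
(-0.114, -0.085, 0.12) 40 [0.491 0.061 0.135] -> [0.3111, -0.4829, 0.3597, -0.008, 0.0538, 0.022]
```

Emit:
carry_out([
  [[0.07,-0.1,0.03,-0.002,0.011,0.004],[0.14,-0.2,0.06,-0.003,0.022,0.009],[0.21,-0.3,0.1,-0.005,0.033,0.014],[0.28,-0.4,0.13,-0.006,0.044,0.018],[0.35,-0.48,0.16,-0.008,0.054,0.022]],
])

```text
clock: 2.45
tcp_pos: [0.4736, 0.0572, 0.2349]
orientation: [-0.028, 0.936, 0.076, 0.342]
wrist_force: [1.3, -1.2, -0.3]
finger_gap: -0.0001
grip_force: 0.0
```

```bash
python3 - <<'E'
from h import *
plan([((-.13,-.085,.22),40),((-.114,-.085,.12),40),((-.114,-.085,.02),40)])
s=st();c=env.read_camera("wrist");cv2.imwrite("pics/w1.png",c["frame"])
for n in ["mould","blue_tab"]:
  for cam in ["wrist","top"]:
    if cam=="top" and n=="mould": env.read_camera("top")
    for d in env.find_in(cam,n)[:2]: print(cam,n,d["score"],np.round(d["position"],3),np.round(w2box(d["position"]),3))
E
```

```text
2.45 [0.4736 0.0572 0.2349] [-0.0281  0.9362  0.0759  0.3419] [ 1.3 -1.2 -0.3] -6.487342168689023e-05 0.0
tip box now [-0.1319 -0.0856  0.2204] joints [-0.18 -0.36 -0.89  0.37  0.22  2.88]
(-0.13, -0.085, 0.22) 40 [0.475 0.058 0.235] -> [0.0024, -0.0013, 0.003, -0.0001, -0.0004, -0.0001]
(-0.114, -0.085, 0.12) 40 [0.491 0.061 0.135] -> [-0.102, -0.0011, 0.1765, -0.0001, -0.0004, -0.0001]
(-0.114, -0.085, 0.02) 40 [0.491 0.061 0.035] -> [-0.2309, -0.001, 0.3295, -0.0001, -0.0004, -0.0001]
2.45 [0.4736 0.0572 0.2349] [-0.0281  0.9362  0.0759  0.3419] [ 1.3 -1.2 -0.3] -6.487342168689023e-05 0.0
wrist mould 0.91 [0.489 0.136 0.064] [-0.116 -0.011  0.064]
top mould 0.63 [0.484 0.138 0.058] [-0.12  -0.007  0.058]
wrist blue_tab 0.96 [0.578 0.147 0.098] [-0.026 -0.014  0.098]
wrist blue_tab 0.87 [ 0.396 -0.194  0.096] [-0.261 -0.321  0.096]
top blue_tab 0.9 [0.299 0.564 0.098] [-0.235  0.443  0.098]
top blue_tab 0.84 [ 0.344 -0.165  0.097] [-0.308 -0.284  0.097]
```

View pics/w1.png

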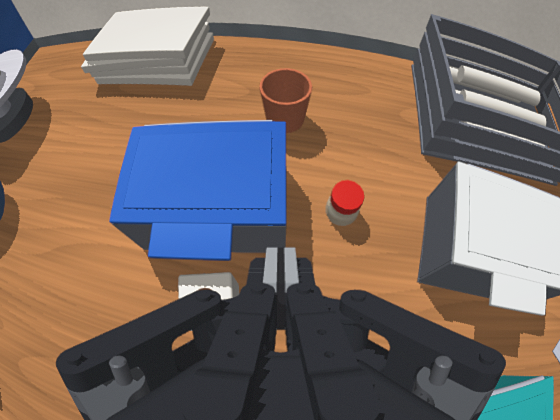

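The wrist view shows the blue lid with its tab's front edge from (148,258) to (232,258). The mould is at (207,290), and the shut fingers at (280,270) are to its right with free table below. Descending.

Emit:
carry_out([
  [[-0.05,0,0.09,0,0,0],[-0.1,0,0.17,0,0,0],[-0.15,0,0.235,0,0,0],[-0.19,0,0.28,0,0,0],[-0.215,0,0.32,0,0,0]],
])

```text
clock: 3.38
tcp_pos: [0.5334, 0.0555, 0.0653]
orientation: [-0.029, 0.946, 0.076, 0.315]
wrist_force: [-0.9, -0.1, -0.2]
finger_gap: 0.0
grip_force: 0.0
```

```bash
python3 - <<'E'
from h import *
plan([((-.110,-.06,.026),40),((-.110,-.04,.026),40),((-.110,.10,.026),40)])
E
```

```text
3.375 [0.5334 0.0555 0.0653] [-0.0292  0.9457  0.076   0.3148] [-0.9 -0.1 -0.2] 1.5281477907396862e-05 0.0
tip box now [-0.074  -0.0969  0.0501] joints [-0.15  0.1  -1.02 -0.17  0.19  2.89]
(-0.11, -0.06, 0.026) 40 [0.491 0.086 0.041] -> [-0.089, -0.0737, -0.0041, -0.001, 0.0087, -0.0007]
(-0.11, -0.04, 0.026) 40 [0.488 0.106 0.041] -> [-0.0891, -0.1137, -0.0038, -0.001, 0.0087, -0.0007]
(-0.11, 0.1, 0.026) 40 [0.465 0.244 0.041] -> [-0.0903, -0.3937, -0.002, -0.001, 0.0087, -0.0007]
```

```bash
python3 - <<'E'
from h import *
plan([((-.112,-.09,.05),22),((-.112,-.08,.026),22)])
E
```

```text
3.375 [0.5334 0.0555 0.0653] [-0.0292  0.9457  0.076   0.3148] [-0.9 -0.1 -0.2] 1.5281477907396862e-05 0.0
tip box now [-0.074  -0.0969  0.0501] joints [-0.15  0.1  -1.02 -0.17  0.19  2.89]
(-0.112, -0.09, 0.05) 22 [0.499 0.057 0.068] -> [-0.0513, -0.0141, -0.044, -0.0011, -0.0413, -0.0005]
(-0.112, -0.08, 0.026) 22 [0.497 0.067 0.044] -> [-0.0802, -0.0337, -0.0055, -0.0011, -0.0413, -0.0005]
```

Emit:
carry_out([
  [[-0.03,-0.007,-0.025,0,-0.021,0],[-0.051,-0.014,-0.044,-0.001,-0.041,0],[-0.051,-0.014,-0.044,-0.001,-0.041,0],[-0.066,-0.024,-0.025,-0.001,-0.041,0],[-0.08,-0.034,-0.006,-0.001,-0.041,0]],
])

```text
clock: 4.0
tcp_pos: [0.4967, 0.0686, 0.0444]
orientation: [-0.017, 0.978, 0.079, 0.193]
wrist_force: [0.2, 1.2, -0.1]
finger_gap: -0.0002
grip_force: 0.0
```

```bash
python3 - <<'E'
from h import *
plan([((-.112,-.06,.026),22),((-.112,-.05,.026),22),((-.112,.12,.026),22)])
E
```

```text
4.0 [0.4967 0.0686 0.0444] [-0.0167  0.9778  0.0793  0.1931] [ 0.2  1.2 -0.1] -0.00017226745323440512 0.0
tip box now [-0.1123 -0.0781  0.0268] joints [-0.08  0.12 -0.87  0.2   0.09  2.92]
(-0.112, -0.06, 0.026) 22 [0.494 0.087 0.044] -> [0.0001, -0.0363, 0.0018, -0.0003, -0.001, -0.0001]
(-0.112, -0.05, 0.026) 22 [0.493 0.096 0.044] -> [0.0001, -0.0563, 0.0018, -0.0003, -0.001, -0.0001]
(-0.112, 0.12, 0.026) 22 [0.465 0.264 0.044] -> [-0.0002, -0.3963, 0.0024, -0.0003, -0.001, -0.0001]
```

Emit:
carry_out([
  [[0,0,-0.08,0,0,0],[0,0.02,-0.14,0,0,-0.028],[0,0.02,-0.14,0,0,-0.056],[0,0.02,-0.14,0,0,-0.084],[0,0.02,-0.14,0,0,-0.112]],
])

```text
clock: 4.62
tcp_pos: [0.4722, 0.0542, 0.1093]
orientation: [0.051, 0.889, 0.414, 0.187]
wrist_force: [-0.3, -0.3, 0.0]
finger_gap: -0.0001
grip_force: 0.0
```

Emit:
carry_out([
  [[0,0,0,0,0,-0.028],[0,0,0,0,0,-0.056],[0,0,0,0,0,-0.084],[0,0,0,0,0,-0.112],[0,0,0,0,0,-0.14]],
])

```text
clock: 5.25
tcp_pos: [0.472, 0.0543, 0.109]
orientation: [0.126, 0.628, 0.753, 0.147]
wrist_force: [-0.2, 0.5, -0.1]
finger_gap: 0.0004
grip_force: 0.0
```

Emit:
carry_out([
  [[0,0,0,0,0,-0.028],[0,0,0,0,0,-0.056],[0,0,0,0,0,-0.084],[0,0,0,0,0,-0.112],[0,0,0,0,0,-0.14]],
])

```text
clock: 5.88
tcp_pos: [0.472, 0.0543, 0.109]
orientation: [0.176, 0.248, 0.949, 0.079]
wrist_force: [0.3, -0.1, -0.7]
finger_gap: 0.0001
grip_force: 0.0
```

```bash
sed -i 's/return B@np.array(\[\[c,0,s\],\[0,-1,0\],\[s,0,-c\]\])/return B@np.array([[-c,0,s],[0,1,0],[-s,0,-c]])/' h.py; python3 - <<'E'
from h import *
plan([((-.12,-.08,.09),22),((-.112,-.08,.026),22)])
E
```

```text
5.875 [0.472  0.0543 0.109 ] [0.1764 0.2477 0.9493 0.0794] [ 0.3 -0.1 -0.7] 8.051675278781613e-05 0.0
tip box now [-0.1389 -0.0882  0.0914] joints [-0.12 -0.04 -0.83  0.41  0.11  0.41]
(-0.12, -0.08, 0.09) 22 [0.489 0.066 0.108] -> [-0.0165, 0.0341, 0.017, 0.0006, 0.0007, -0.1071]
(-0.112, -0.08, 0.026) 22 [0.497 0.067 0.044] -> [0.0098, 0.0129, 0.1415, 0.0006, 0.0007, -0.1071]
```

Emit:
carry_out([
  [[0,0.01,0,0,0,-0.028],[-0.01,0.02,0,0,0,-0.056],[-0.016,0.034,0.017,0,0,-0.084],[-0.016,0.034,0.017,0,0,-0.107],[0,0.022,0.08,0,0,-0.107]],
])

```text
clock: 6.5
tcp_pos: [0.4947, 0.0662, 0.077]
orientation: [0.196, -0.077, 0.977, 0.017]
wrist_force: [0.5, 0.8, -0.3]
finger_gap: 0.0002
grip_force: 0.0
```

```bash
python3 - <<'E'
from h import *
plan([((-.112,-.08,.026),22),((-.112,-.06,.026),22),((-.112,.12,.026),22)])
E
```

```text
6.5 [0.4947 0.0662 0.077 ] [ 0.1959 -0.0772  0.9774  0.0168] [ 0.5  0.8 -0.3] 0.00020710491230204196 0.0
tip box now [-0.1145 -0.0802  0.0595] joints [-0.08  0.06 -0.84  0.29  0.09 -0.22]
(-0.112, -0.08, 0.026) 22 [0.497 0.067 0.044] -> [0.0207, 0.0002, 0.0637, 0.0001, 0.0019, -0.0008]
(-0.112, -0.06, 0.026) 22 [0.494 0.087 0.044] -> [0.0209, 0.0402, 0.0637, 0.0001, 0.0019, -0.0008]
(-0.112, 0.12, 0.026) 22 [0.465 0.264 0.044] -> [0.0226, 0.4002, 0.064, 0.0001, 0.0019, -0.0008]
```

Emit:
carry_out([
  [[0.01,0,0.032,0,0,0],[0.021,0,0.064,0,0,0],[0.021,0.02,0.064,0,0,0],[0.021,0.04,0.064,0,0,0],[0.021,0.055,0.064,0,0,0]],
])

```text
clock: 7.12
tcp_pos: [0.4901, 0.0958, 0.0427]
orientation: [0.193, -0.078, 0.978, 0.017]
wrist_force: [0.3, -2.8, 1.7]
finger_gap: -0.0
grip_force: 0.9
```

Emit:
carry_out([
  [[0,0.012,0,0,0,0],[0,0.024,0,0,0,0],[0,0.036,0,0,0,0],[0,0.048,0,0,0,0],[0,0.06,0,0,0,0]],
])

```text
clock: 7.75
tcp_pos: [0.4849, 0.1255, 0.0421]
orientation: [0.192, -0.078, 0.978, 0.017]
wrist_force: [-0.3, -5.4, 6.0]
finger_gap: 0.0003
grip_force: 3.7
```

Emit:
carry_out([
  [[0,0.015,0,0,0,0],[0,0.03,0,0,0,0],[0,0.045,0,0,0,0],[0,0.06,0,0,0,0],[0,0.075,0,0,0,0]],
])

```text
clock: 8.38
tcp_pos: [0.4787, 0.1627, 0.0422]
orientation: [0.192, -0.078, 0.978, 0.017]
wrist_force: [0.8, -4.3, 5.0]
finger_gap: 0.0003
grip_force: 3.8
```

```bash
python3 - <<'E'
from h import *
plan([((-.112,.105,.026),22)])
c=env.read_camera("top");P=cloud(c)
for d in env.find_in("top","mould")[:2]: print(d["score"],np.round(w2box(d["position"]),3))
cv2.imwrite("pics/t2.png",cv2.resize(c["frame"][130:270,140:300],None,fx=4,fy=4))
E
```

```text
8.375 [0.4787 0.1627 0.0422] [ 0.1917 -0.0779  0.9782  0.0174] [ 0.8 -4.3  5. ] 0.00031810428801804766 3.7979966949205846
tip box now [-0.1148  0.0177  0.0246] joints [ 0.17  0.14 -0.86  0.18  0.    0.01]
(-0.112, 0.105, 0.026) 22 [0.467 0.249 0.044] -> [-0.0058, 0.1747, 0.0, 0.0005, 0.0005, -0.0006]
0.7 [-0.107  0.064  0.062]
0.57 [-0.014 -0.005  0.099]
```

View pics/t2.png

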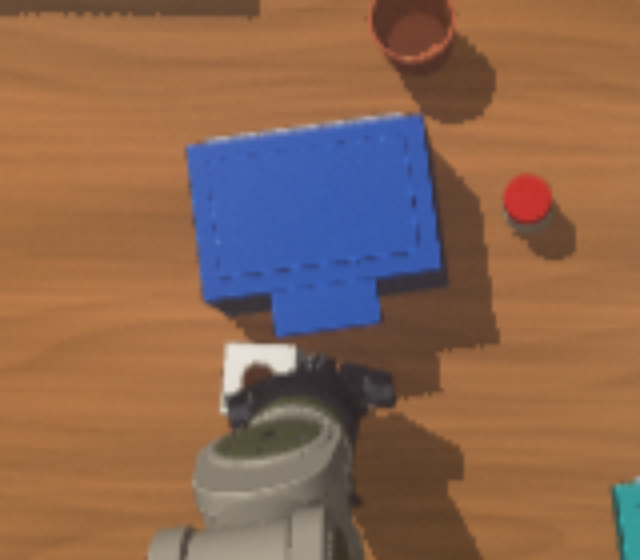

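The picture shows the mould upright and sliding left, with its visible face at crop (260,370). The blue box, pot at (527,195) and cup are untouched. Continuing slightly higher.

Emit:
carry_out([
  [[-0.004,0,-0.011,0,0,0],[-0.004,0.016,-0.011,0,0,0],[-0.004,0.032,-0.011,0,0,0],[-0.004,0.048,-0.011,0,0,0],[-0.004,0.064,-0.011,0,0,0]],
])

```text
clock: 9.1
tcp_pos: [0.4726, 0.1946, 0.0476]
orientation: [0.191, -0.078, 0.978, 0.018]
wrist_force: [1.2, -1.8, -0.2]
finger_gap: 0.0001
grip_force: 0.8
```

Emit:
carry_out([
  [[0,0.016,0,0,0,0],[0,0.032,0,0,0,0],[0,0.048,0,0,0,0],[0,0.064,0,0,0,0],[0,0.08,0,0,0,0]],
])

```text
clock: 9.72
tcp_pos: [0.4666, 0.2339, 0.048]
orientation: [0.191, -0.078, 0.978, 0.018]
wrist_force: [0.1, -2.3, 1.4]
finger_gap: -0.0001
grip_force: 1.1
```

Emit:
carry_out([
  [[0,0.012,0,0,0,0],[0,0.024,0,0,0,0],[0,0.024,0,0,0,0],[0,0,0,0,0,0],[0,-0.04,0,0,0,0]],
])

```text
clock: 10.35
tcp_pos: [0.4697, 0.2133, 0.0478]
orientation: [0.191, -0.079, 0.978, 0.018]
wrist_force: [0.0, -0.2, -0.9]
finger_gap: 0.0001
grip_force: 0.0
```

```bash
python3 - <<'E'
from h import *
plan([((-.112,0,.03),22)])
c=env.read_camera("top");P=cloud(c)
for d in env.find_in("top","mould")[:2]: print(d["score"],np.round(w2box(d["position"]),3))
m=(P[...,2]>.052)&(P[...,2]<.066);f=c["frame"].astype(int)
Q=(P-BC)@B; m&=(Q[...,0]<-.06)&(Q[...,0]>-.2)&(Q[...,1]>.07)&(Q[...,1]<.25)&(f.min(-1)>130)
print(m.sum(),cv2.minAreaRect(Q[m][:,:2].astype(np.float32)*1000))
E
```

```text
10.35 [0.4697 0.2133 0.0478] [ 0.1911 -0.0787  0.9783  0.0179] [ 0.  -0.2 -0.9] 0.00010291796215924102 0.0
tip box now [-0.1156  0.0692  0.0302] joints [ 0.3   0.15 -0.82  0.21 -0.05  0.13]
(-0.112, 0, 0.03) 22 [0.484 0.146 0.048] -> [-0.007, -0.1382, 0.0025, 0.0007, 0.0004, -0.0004]
0.55 [-0.118  0.148  0.057]
0.18 [-0.013  0.415  0.026]
196 ((-124.24632263183594, 143.83200073242188), (53.9947509765625, 54.231964111328125), 89.72996520996094)
```

Mould measured at box y = +0.144 m, so it is clear of the front. Next I bring the fingertip back in front of the tab and lean it to 32°.

Emit:
carry_out([
  [[0,-0.03,0,0,0,0],[0,-0.06,0,0,0,0],[0,-0.09,0,0,0,0],[0,-0.12,0,0,0,0],[-0.007,-0.138,0.002,0,0,0]],
])

```text
clock: 11.08
tcp_pos: [0.4843, 0.145, 0.0478]
orientation: [0.191, -0.078, 0.978, 0.017]
wrist_force: [-0.1, -0.0, 0.1]
finger_gap: 0.0002
grip_force: 0.0
```

```bash
python3 - <<'E'
from h import *
plan([((-.112,0,.035),32),((-.1016,0,.0647),32)])
E
```

```text
11.075 [0.4843 0.145  0.0478] [ 0.191  -0.0776  0.9784  0.0175] [-0.1 -0.   0.1] 0.00017689623513864847 0.0
tip box now [-0.1123 -0.0007  0.0302] joints [ 0.12  0.13 -0.85  0.21  0.02 -0.03]
(-0.112, 0, 0.035) 32 [0.482 0.145 0.051] -> [0.0025, 0.0015, -0.0081, 0.0004, -0.0275, -0.0008]
(-0.1016, 0, 0.0647) 32 [0.492 0.147 0.081] -> [-0.0392, 0.0018, -0.0553, 0.0004, -0.0275, -0.0008]
```

Emit:
carry_out([
  [[0.001,0.001,-0.004,0,-0.014,0],[0.002,0.002,-0.008,0,-0.0275,0],[-0.012,0.002,-0.024,0,-0.0275,0],[-0.026,0.002,-0.04,0,-0.0275,0],[-0.039,0.002,-0.055,0,-0.0275,0]],
])

```text
clock: 11.7
tcp_pos: [0.4912, 0.148, 0.0809]
orientation: [0.274, -0.076, 0.958, 0.024]
wrist_force: [0.5, 0.6, -0.3]
finger_gap: -0.0
grip_force: 0.0
```

```bash
cat >> h.py <<'E'
def tip(th,t=32,o=.018,y=0.):   # tip-centre (box frame) for lid angle th deg
    T=np.radians(t);th=np.radians(th);n=np.array([np.cos(T),np.sin(T)]);d=np.array([np.sin(T),-np.cos(T)])
    if th<np.pi/2-T: c=.155*np.array([-np.cos(th),np.sin(th)])+o*d
    else: c=(.155-o)*np.array([-np.cos(th),np.sin(th)])
    c=c-.011*n
    return (round(c[0]+.06,4),y,round(c[1]+.09,4))
E
python3 - <<'E'
from h import *
plan([(tip(a),32) for a in (0,4,8,12,16,20)])
c=env.read_camera("wrist");cv2.imwrite("pics/w2.png",c["frame"])
E
```

```text
11.7 [0.4912 0.148  0.0809] [ 0.2737 -0.0763  0.9585  0.0242] [ 0.5  0.6 -0.3] -1.0726332680470307e-05 0.0
tip box now [-0.102   0.0012  0.0647] joints [ 0.12  0.02 -0.97  0.02  0.02 -0.03]
(np.float64(-0.0948), 0.0, np.float64(0.0689)) 32 [0.499 0.148 0.085] -> [-0.0166, -0.0023, 0.0006, 0.0004, -0.0003, -0.0007]
(np.float64(-0.0944), 0.0, np.float64(0.0797)) 32 [0.499 0.148 0.096] -> [-0.0287, -0.0022, -0.0173, 0.0004, -0.0003, -0.0007]
(np.float64(-0.0933), 0.0, np.float64(0.0905)) 32 [0.5   0.148 0.107] -> [-0.042, -0.0021, -0.0345, 0.0004, -0.0003, -0.0007]
(np.float64(-0.0914), 0.0, np.float64(0.1011)) 32 [0.502 0.149 0.117] -> [-0.0564, -0.0019, -0.0505, 0.0004, -0.0003, -0.0007]
(np.float64(-0.0888), 0.0, np.float64(0.1116)) 32 [0.504 0.149 0.128] -> [-0.0719, -0.0018, -0.0656, 0.0004, -0.0003, -0.0007]
(np.float64(-0.0854), 0.0, np.float64(0.1219)) 32 [0.508 0.15  0.138] -> [-0.0885, -0.0017, -0.0795, 0.0004, -0.0003, -0.0007]
```

View pics/w2.png

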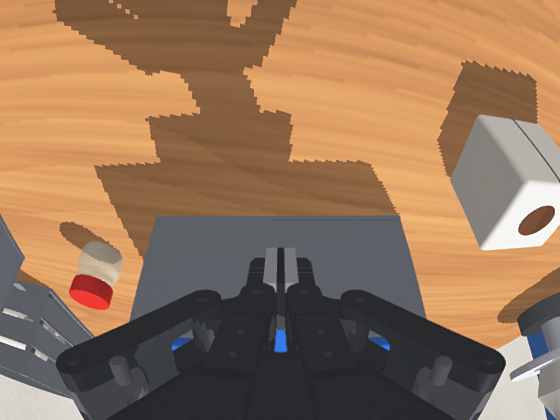

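The wrist view, now upside-down, shows the shut fingertips at (280,250) in front of the grey front wall. The blue tab shows behind and between the fingers at (280,340), centred. The mould at (515,190) stands well off to the side. Now lifting slowly.

Emit:
carry_out([
  [[-0.008,-0.002,0,0,0,0],[-0.017,-0.002,0,0,0,0],[-0.023,-0.002,-0.008,0,0,0],[-0.029,-0.002,-0.017,0,0,0],[-0.035,-0.002,-0.026,0,0,0]],
])

```text
clock: 12.38
tcp_pos: [0.4988, 0.1483, 0.1006]
orientation: [0.274, -0.076, 0.958, 0.024]
wrist_force: [-4.6, -2.7, -0.2]
finger_gap: 0.0
grip_force: 2.0
```

```bash
python3 - <<'E'
from h import *
plan([(tip(a),32) for a in (8,11,14,17,20)])
c=env.read_camera("scene");cv2.imwrite("pics/s3.png",cv2.resize(c["frame"][120:260,220:400],None,fx=4,fy=4))
E
```

```text
12.375 [0.4988 0.1483 0.1006] [ 0.2739 -0.0763  0.9584  0.0242] [-4.6 -2.7 -0.2] 4.928374182372355e-05 2.012785328552127
tip box now [-0.0945  0.0002  0.0845] joints [ 0.12 -0.   -0.93  0.09  0.02 -0.03]
(np.float64(-0.0933), 0.0, np.float64(0.0905)) 32 [0.5   0.148 0.107] -> [-0.0084, -0.0003, -0.0089, 0.0004, -0.0002, -0.0007]
(np.float64(-0.0919), 0.0, np.float64(0.0985)) 32 [0.501 0.149 0.115] -> [-0.0193, -0.0002, -0.021, 0.0004, -0.0002, -0.0007]
(np.float64(-0.0902), 0.0, np.float64(0.1064)) 32 [0.503 0.149 0.123] -> [-0.0305, -0.0001, -0.0327, 0.0004, -0.0002, -0.0007]
(np.float64(-0.088), 0.0, np.float64(0.1142)) 32 [0.505 0.149 0.13 ] -> [-0.0425, -0.0, -0.0436, 0.0004, -0.0002, -0.0007]
(np.float64(-0.0854), 0.0, np.float64(0.1219)) 32 [0.508 0.15  0.138] -> [-0.055, 0.0001, -0.0539, 0.0004, -0.0002, -0.0007]
```

View pics/s3.png

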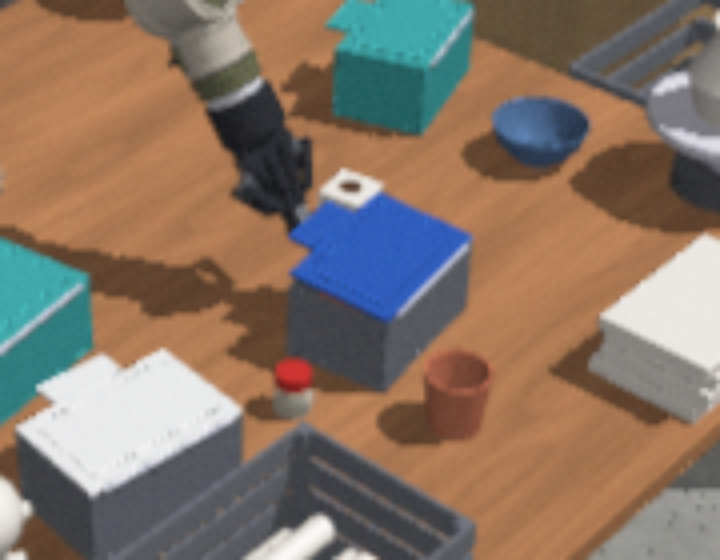

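```bash
cat >> h.py <<'E'
def lid():
    for n in ["top","scene"]:
        c=env.read_camera(n);P=cloud(c);f=c["frame"].astype(int);Q=(P-BC)@B-np.array([.06,0,.096])
        m=(f[...,0]>1.5*f[...,2])&(f[...,0]>1.3*f[...,1])&(abs(Q[...,0])<.2)&(abs(Q[...,1])<.1)&(Q[...,2]>-.02)&(c["z_map"]>0)
        q=Q[m]
        if len(q)<20: print(n,len(q));continue
        if n=="top":print(n,len(q),"tab end",np.round(q[np.argsort(q[:,0])[:12]].mean(0),4))
        u=np.linalg.svd(q-q.mean(0),full_matrices=False)[2][2];print(n,"mean",np.round(q.mean(0),3),"normal",np.round(u,3),"angle",np.degrees(np.arctan2(q[:,2].mean(),-q[:,0].mean())).round(1))
E
python3 -c "
from h import *
lid();st()"
```

```text
top 2608 tab end [-0.1538 -0.0033  0.0127]
top mean [-0.071 -0.001  0.008] normal [0.098 0.001 0.995] angle 6.8
scene mean [-0.068 -0.008  0.011] normal [-0.105  0.006 -0.994] angle 8.8
12.525 [0.4989 0.1483 0.1009] [ 0.2742 -0.0763  0.9583  0.0241] [-6.3 -0.8 -0.5] -4.8348542794070594e-05 2.4423972330987453
```

The lid is at about 6°, as predicted, with only about 6 N of force. Continuing.

Emit:
carry_out([
  [[-0.008,0,-0.009,0,0,0],[-0.019,0,-0.021,0,0,0],[-0.03,0,-0.033,0,0,0],[-0.042,0,-0.044,0,0,0],[-0.055,0,-0.054,0,0,0]],
])

```text
clock: 13.15
tcp_pos: [0.5088, 0.1498, 0.1394]
orientation: [0.275, -0.076, 0.958, 0.024]
wrist_force: [-3.6, -0.6, 0.8]
finger_gap: 0.0001
grip_force: 1.5
```

```bash
python3 - <<'E'
from h import *
lid();plan([(tip(a),32) for a in (23,26,29,32,35)])
E
```

```text
top 2366 tab end [-0.1436  0.0014  0.0521]
top mean [-0.067 -0.001  0.027] normal [ 0.355 -0.001  0.935] angle 22.0
scene mean [-0.063 -0.007  0.028] normal [ 0.377 -0.006  0.926] angle 24.1
13.25 [0.5105 0.15   0.1408] [ 0.2769 -0.0763  0.9576  0.0244] [-2.1  0.5  1.1] -0.00028765471056096736 0.9796199714764953
tip box now [-0.0826  0.      0.1248] joints [ 0.12 -0.05 -0.85  0.21  0.02 -0.03]
(np.float64(-0.0825), 0.0, np.float64(0.1295)) 32 [0.511 0.15  0.146] -> [-0.0053, 0.0001, -0.0079, 0.0004, 0.0008, -0.0006]
(np.float64(-0.0791), 0.0, np.float64(0.1369)) 32 [0.514 0.151 0.153] -> [-0.019, 0.0002, -0.0168, 0.0004, 0.0008, -0.0006]
(np.float64(-0.0754), 0.0, np.float64(0.1441)) 32 [0.518 0.151 0.16 ] -> [-0.0329, 0.0002, -0.025, 0.0004, 0.0008, -0.0006]
(np.float64(-0.0712), 0.0, np.float64(0.151)) 32 [0.522 0.152 0.167] -> [-0.0474, 0.0003, -0.0322, 0.0004, 0.0008, -0.0006]
(np.float64(-0.0668), 0.0, np.float64(0.1578)) 32 [0.526 0.153 0.174] -> [-0.0621, 0.0004, -0.039, 0.0004, 0.0008, -0.0006]
```

Emit:
carry_out([
  [[-0.006,0,-0.008,0,0,0],[-0.019,0,-0.017,0,0,0],[-0.033,0,-0.025,0,0,0],[-0.047,0,-0.032,0,0,0],[-0.062,0,-0.039,0,0,0]],
])

```text
clock: 13.88
tcp_pos: [0.5248, 0.1521, 0.1721]
orientation: [0.275, -0.076, 0.958, 0.024]
wrist_force: [-2.2, 0.2, -0.8]
finger_gap: 0.0001
grip_force: 0.6
```

```bash
python3 - <<'E'
from h import *
plan([(tip(a),32) for a in (38,42,46,50,54)])
E
```

```text
13.875 [0.5248 0.1521 0.1721] [ 0.2749 -0.0763  0.9581  0.0243] [-2.2  0.2 -0.8] 6.456290291428221e-05 0.6412505102343857
tip box now [-0.0682 -0.0002  0.156 ] joints [ 0.12 -0.06 -0.76  0.31  0.02 -0.03]
(np.float64(-0.0619), 0.0, np.float64(0.1643)) 32 [0.531 0.153 0.18 ] -> [-0.0195, 0.0005, -0.0075, 0.0004, 0.0001, -0.0007]
(np.float64(-0.055), 0.0, np.float64(0.1726)) 32 [0.538 0.154 0.189] -> [-0.04, 0.0006, -0.0142, 0.0004, 0.0001, -0.0007]
(np.float64(-0.0475), 0.0, np.float64(0.1804)) 32 [0.545 0.156 0.197] -> [-0.061, 0.0007, -0.0195, 0.0004, 0.0001, -0.0007]
(np.float64(-0.0394), 0.0, np.float64(0.1876)) 32 [0.553 0.157 0.204] -> [-0.0824, 0.0008, -0.0231, 0.0004, 0.0001, -0.0007]
(np.float64(-0.0309), 0.0, np.float64(0.1943)) 32 [0.562 0.158 0.21 ] -> [-0.1039, 0.0009, -0.0254, 0.0004, 0.0001, -0.0007]
```

Emit:
carry_out([
  [[-0.019,0,-0.008,0,0,0],[-0.04,0,-0.014,0,0,0],[-0.061,0.001,-0.02,0,0,0],[-0.082,0.001,-0.023,0,0,0],[-0.104,0.001,-0.025,0,0,0]],
])

```text
clock: 14.5
tcp_pos: [0.5621, 0.1585, 0.2103]
orientation: [0.275, -0.076, 0.958, 0.024]
wrist_force: [-0.5, 0.0, 0.2]
finger_gap: 0.0001
grip_force: 0.3
```

```bash
python3 - <<'E'
from h import *
lid();plan([(tip(a),32) for a in (58,62,66,70,74)])
E
```

```text
top 1149 tab end [-0.0892 -0.0029  0.1219]
top mean [-0.044 -0.002  0.067] normal [-0.805  0.003 -0.593] angle 56.5
scene mean [-0.037 -0.006  0.056] normal [ 0.833 -0.002  0.553] angle 56.9
14.6 [0.5633 0.1585 0.2112] [ 0.2762 -0.0762  0.9578  0.0243] [ 0.1 -0.   0.8] 4.3116890030871044e-05 0.2119891787879169
tip box now [-2.920e-02 -1.000e-04  1.952e-01] joints [ 0.13 -0.03 -0.63  0.41  0.02 -0.03]
(np.float64(-0.0219), 0.0, np.float64(0.2004)) 32 [0.57  0.16  0.217] -> [-0.018, 0.0003, -0.0012, 0.0004, 0.0005, -0.0007]
(np.float64(-0.0136), 0.0, np.float64(0.2051)) 32 [0.579 0.161 0.221] -> [-0.037, 0.0004, -0.0003, 0.0004, 0.0005, -0.0007]
(np.float64(-0.0051), 0.0, np.float64(0.2093)) 32 [0.587 0.163 0.225] -> [-0.0559, 0.0005, 0.0017, 0.0004, 0.0005, -0.0007]
(np.float64(0.0038), 0.0, np.float64(0.2129)) 32 [0.596 0.164 0.229] -> [-0.0748, 0.0005, 0.0051, 0.0004, 0.0005, -0.0007]
(np.float64(0.0129), 0.0, np.float64(0.2159)) 32 [0.605 0.165 0.232] -> [-0.0934, 0.0006, 0.0097, 0.0004, 0.0005, -0.0007]
```

Emit:
carry_out([
  [[-0.018,0,-0.001,0,0,0],[-0.037,0,0,0,0,0],[-0.056,0,0.002,0,0,0],[-0.075,0,0.005,0,0,0],[-0.093,0,0.01,0,0,0]],
])

```text
clock: 15.22
tcp_pos: [0.6038, 0.1651, 0.2306]
orientation: [0.275, -0.076, 0.958, 0.024]
wrist_force: [-0.6, -0.3, 1.2]
finger_gap: -0.0001
grip_force: 0.2
```

```bash
python3 - <<'E'
from h import *
lid();plan([(tip(a),32) for a in (78,81,84,87,90)])
E
```

```text
top 200 tab end [-0.0428 -0.0024  0.1433]
top mean [-0.031 -0.004  0.11 ] normal [-0.971  0.001 -0.238] angle 74.4
scene mean [-0.016 -0.007  0.066] normal [ 0.966 -0.006  0.259] angle 76.3
15.325 [0.6045 0.1651 0.231 ] [ 0.2757 -0.0762  0.9579  0.0242] [0.2 0.4 0. ] 3.961216345180273e-05 0.07526576839154586
tip box now [ 0.0126 -0.0003  0.2149] joints [ 0.13  0.03 -0.51  0.47  0.02 -0.02]
(np.float64(0.0222), 0.0, np.float64(0.2182)) 32 [0.614 0.167 0.234] -> [-0.0199, 0.0007, 0.0047, 0.0004, 0.0004, -0.0007]
(np.float64(0.0292), 0.0, np.float64(0.2195)) 32 [0.621 0.168 0.236] -> [-0.0331, 0.0007, 0.0099, 0.0004, 0.0004, -0.0007]
(np.float64(0.0364), 0.0, np.float64(0.2204)) 32 [0.628 0.169 0.237] -> [-0.0463, 0.0008, 0.0161, 0.0004, 0.0004, -0.0007]
(np.float64(0.0435), 0.0, np.float64(0.221)) 32 [0.635 0.17  0.237] -> [-0.059, 0.0008, 0.0226, 0.0004, 0.0004, -0.0007]
(np.float64(0.0507), 0.0, np.float64(0.2212)) 32 [0.642 0.172 0.237] -> [-0.0714, 0.0008, 0.0299, 0.0004, 0.0004, -0.0007]
```

Emit:
carry_out([
  [[-0.016,0,0.004,0,0,0],[-0.03,0,0.009,0,0,0],[-0.042,0.001,0.014,0,0,0],[-0.052,0.001,0.019,0,0,0],[-0.06,0.001,0.023,0,0,0]],
])

```text
clock: 15.95
tcp_pos: [0.6344, 0.1706, 0.2363]
orientation: [0.275, -0.076, 0.958, 0.024]
wrist_force: [0.3, -0.4, 0.1]
finger_gap: 0.0001
grip_force: 0.1
```

```bash
python3 - <<'E'
from h import *
lid();plan([(tip(a),32) for a in (88,90,92,94,96,98)])
E
```

```text
top 168 tab end [-0.0087 -0.0077  0.146 ]
top mean [-0.006 -0.003  0.128] normal [-0.999  0.002 -0.045] angle 87.4
scene mean [-0.001 -0.008  0.068] normal [ 0.999 -0.006  0.042] angle 89.4
16.05 [0.6345 0.1705 0.2364] [ 0.2751 -0.0763  0.9581  0.0243] [ 0.7  1.  -0.4] 0.00013872898423128286 0.0
tip box now [0.0431 0.0003 0.2203] joints [ 0.13  0.09 -0.43  0.49  0.02 -0.02]
(np.float64(0.0459), 0.0, np.float64(0.2211)) 32 [0.637 0.171 0.237] -> [-0.0056, -0.0004, 0.0017, 0.0004, 0.0002, -0.0007]
(np.float64(0.0507), 0.0, np.float64(0.2212)) 32 [0.642 0.172 0.237] -> [-0.0139, -0.0004, 0.0066, 0.0004, 0.0002, -0.0007]
(np.float64(0.0555), 0.0, np.float64(0.2211)) 32 [0.647 0.172 0.237] -> [-0.0219, -0.0004, 0.0119, 0.0004, 0.0002, -0.0007]
(np.float64(0.0602), 0.0, np.float64(0.2208)) 32 [0.651 0.173 0.237] -> [-0.0295, -0.0003, 0.0174, 0.0004, 0.0002, -0.0007]
(np.float64(0.065), 0.0, np.float64(0.2204)) 32 [0.656 0.174 0.237] -> [-0.0372, -0.0003, 0.0232, 0.0004, 0.0002, -0.0007]
(np.float64(0.0697), 0.0, np.float64(0.2198)) 32 [0.661 0.175 0.236] -> [-0.0446, -0.0003, 0.0292, 0.0004, 0.0002, -0.0007]
```

Lid at about 87°. Now slowly over the top.

Emit:
carry_out([
  [[-0.006,0,0.003,0,0,0],[-0.013,0,0.007,0,0,0],[-0.02,0,0.011,0,0,0],[-0.027,0,0.016,0,0,0],[-0.034,0,0.021,0,0,0]],
])

```text
clock: 16.68
tcp_pos: [0.6541, 0.1737, 0.2364]
orientation: [0.275, -0.076, 0.958, 0.024]
wrist_force: [-0.5, 0.6, -0.9]
finger_gap: 0.0001
grip_force: 0.0
```

```bash
python3 - <<'E'
from h import *
lid();plan([(tip(a),32) for a in (94,96,98,101)])
E
```

```text
top 306 tab end [-0.0002 -0.0635  0.0081]
top mean [ 0.011 -0.025  0.1  ] normal [-0.994  0.007  0.112] angle 96.1
scene mean [ 0.011 -0.008  0.069] normal [-0.989 -0.007  0.151] angle 98.9
16.775 [0.6542 0.1737 0.2364] [ 0.275  -0.0762  0.9581  0.0242] [-0.2  0.9 -0.8] 8.057239657556166e-05 0.0
tip box now [6.300e-02 2.000e-04 2.203e-01] joints [ 0.13  0.12 -0.39  0.5   0.02 -0.02]
(np.float64(0.0602), 0.0, np.float64(0.2208)) 32 [0.651 0.173 0.237] -> [0.0042, -0.0003, -0.0038, 0.0004, 0.0001, -0.0007]
(np.float64(0.065), 0.0, np.float64(0.2204)) 32 [0.656 0.174 0.237] -> [-0.0035, -0.0002, 0.0019, 0.0004, 0.0001, -0.0007]
(np.float64(0.0697), 0.0, np.float64(0.2198)) 32 [0.661 0.175 0.236] -> [-0.0108, -0.0002, 0.008, 0.0004, 0.0001, -0.0007]
(np.float64(0.0768), 0.0, np.float64(0.2187)) 32 [0.668 0.176 0.235] -> [-0.0217, -0.0002, 0.0174, 0.0004, 0.0001, -0.0007]
```

Emit:
carry_out([
  [[-0.004,0,0.003,0,0,0],[-0.004,0,0.003,0,0,0],[-0.004,0,0.003,0,0,0],[-0.004,0,0.003,0,0,0],[-0.004,0,0.003,0,0,0]],
])

```text
clock: 17.4
tcp_pos: [0.6562, 0.174, 0.2363]
orientation: [0.275, -0.076, 0.958, 0.024]
wrist_force: [0.7, 0.1, -0.6]
finger_gap: -0.0001
grip_force: 0.0
```

```bash
python3 -c "
from h import *
lid();st()"
```

```text
top 1179 tab end [ 0.0011 -0.0689 -0.0002]
top mean [ 0.035 -0.013  0.083] normal [-0.929  0.003  0.37 ] angle 112.7
scene mean [ 0.031 -0.016  0.071] normal [ 0.933 -0.001 -0.359] angle 113.5
17.5 [0.6562 0.174  0.2362] [ 0.2749 -0.0762  0.9581  0.0242] [0.4 0.1 0.4] 0.0003050534805015469 0.0
```

The lid is open on its stop at about 112°. Backing off.

Emit:
carry_out([
  [[0.02,0,-0.03,0,0,0],[0.06,0,-0.08,0,0,0],[0.1,0,-0.14,0,0,0],[0.15,0,-0.2,0,0,0],[0.15,0,-0.2,0,0,0]],
])

```text
clock: 18.12
tcp_pos: [0.5389, 0.1552, 0.2829]
orientation: [0.276, -0.076, 0.958, 0.024]
wrist_force: [0.1, -0.0, -1.3]
finger_gap: 0.0001
grip_force: 0.0
```

```bash
python3 - <<'E'
from h import *
lid();s=st()
c=env.read_camera("top");cv2.imwrite("pics/end.png",c["frame"])
for o in ["mould","pot","cup"]:
    for d in env.find_in("top",o)[:1]: print(o,d["score"],np.round(d["position"],3),np.round(w2box(d["position"]),3))
E
```

```text
top 1800 tab end [ 0.0004 -0.0276  0.0011]
top mean [ 0.027 -0.002  0.065] normal [-0.929  0.003  0.371] angle 112.9
scene mean [ 0.03  -0.017  0.074] normal [ 0.999 -0.039 -0.003] angle 111.8
18.225 [0.5409 0.1553 0.2823] [ 0.276  -0.0763  0.9578  0.0243] [ 0.3 -0.5  0.1] -0.00010355807762645951 0.0
pot 0.62 [0.614 0.006 0.052] [-0.014 -0.158  0.052]
cup 0.6 [0.771 0.092 0.042] [ 0.155 -0.099  0.042]
```

View pics/end.png

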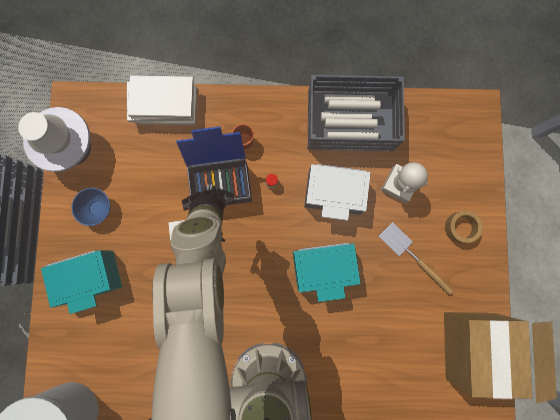

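The picture shows the lid open at (213,147) with the tiles visible. The mould is at (177,230), left of the box, the white box is shut at (338,190), and the bystanders are in place. Handing in.

```bash
python3 -c "
from h import *
print(env.hand_in())"
```

```text
the job is handed in; nothing more can be done
None
```

The job is handed in, but no verdict came back: the mould measured 144 mm left of the blue box's middle line after the push, the blue lid leans open on its stop at about 112°, and the white lid looked shut and the bystanders in place in the last picture.

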